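# Clear the remote control jammed in the drop chute

### The job

The remote control has jammed crosswise in the narrowing chute that feeds the storage cube, caught under the chute's two side lips. Push it back up the chute onto the level landing at the top, then lift it out and set it down flat, buttons up, in the shallow wooden tray; do not drop it into the tray from a height, leave it let go and at rest, and leave the iron, the coaster and the hanger where they are.

Things in the scene. Friction and masses are not known exactly. Their poses are not given: they have to be found in the camera images.
- remote: Black remote control: bar 160 mm long (its y), 50 wide (x), 25 thick (z; buttons on top, +z), about 0.16 kg. Origin: centre of underside. Lies crosswise on the sloping bed, its y within 0.3 rad of the bed's y, a few mm above where the walls stop it; friction holds it there. Lips over both ends bar lifting; its middle 96 mm is open from above.
- chute: Fixed grey chute's level landing (white floor) and legs. Origin: on the shelf, straight under the crest where landing and slope meet; x level, DOWN the chute (away from the robot), y across, z up. Landing floor 150 mm up, x -170 to 0 mm, 200 mm wide inside, open above; side walls 36 mm high, end wall at x = -170 mm 30 mm high. White storage cube (180 mm, tilt-out front) at x = 280 to 460 mm.
- bed: Chute's fixed sloping white bed. Origin: mid crest, on the floor surface; x down the slope (0.28 rad below level), y across, z square to it. 220 mm long; 200 mm wide to x = 40, narrowing evenly to 90 at x = 160, then 90; walls 36 mm high. From x = 5 mm on, 4 mm thick lips, underside 36 mm above the bed, overhang both sides, leaving an open slot y -48 to 48 mm where fingers can reach in and travel.
- tray: Fixed shallow wooden tray with a grey lining, outside 150 mm (its x) by 220 mm (its y), 18 mm high, walls 6 mm thick, inside 138 by 208 mm, inner floor 6 mm above the shelf. Origin: centre of its underside, on the shelf. It is left or right of the chute.
- iron: Bystander: black travel iron with steel sole and a loop handle, about 180 mm long (its x), 80 mm wide, 90 mm high, 0.75 kg, standing flat just beyond the tray (on the tray's +x side). Origin: centre of its underside. Not to be moved.
- coaster: Bystander: round beige ceramic coaster, 100 mm across, 9 mm thick, flat at the right of the shelf. Origin: centre of its underside. Not to be moved.
- hanger: Bystander: steel clip hanger lying flat at the left of the shelf: bar 300 mm long (its x) with two clips, hook reaching 95 mm to its +y. Origin: middle of the bar, on the shelf. Not to be moved.
Mind the look-alikes: they are no part of the job. What is meant by the remote is not pink or purple, and is the smaller of those in its own colour.

How it is judged (in metres and radians):
On the way:
1. the remote has been pushed back up and lies on the level landing, clear of the lips (x of remote in the frame of chute between -0.15 and -0.03 m and z of remote in the frame of chute between 0.143 and 0.16 m and y of remote in the frame of chute between -0.1 and 0.1 m), for 0.2 s.
At the end, for the whole second after the job is handed in: The remote lies flat inside the tray, buttons up (within 0.1 rad), its underside on the tray floor (within 5 mm) and its centre within 60 mm of the tray's centre, released and at rest (z of remote in the frame of tray between 0.002 and 0.011 m and angle between remote's own z axis and vertical below 0.1 rad and horizontal distance between remote and tray below 0.06 m and linear speed of remote below 0.02 m/s and contact force between remote and the fingers below 0.05 N); the robot touches nothing.
It fails at once if the remote is dropped: let go over the tray with its underside more than 40 mm above the tray floor (horizontal distance between remote and tray below 0.12 m and z of remote in the frame of tray above 0.046 m and contact force between remote and anything else below 0.02 N).
It fails at once if the iron is moved more than 25 mm (distance of iron from where it was at the start of the episode above 0.025 m).
It fails at once if the coaster is moved more than 25 mm (distance of coaster from where it was at the start of the episode above 0.025 m).
It fails at once if the hanger is moved more than 25 mm (distance of hanger from where it was at the start of the episode above 0.025 m).
It also fails if it takes over 64 s, if anything falls off the work surface, if the arm or the gripper's body presses on something with over 40 N, if the wrist force passes 120 N, or if a joint passes its speed limit or range.

### The arm

A 6-joint arm with a two-finger parallel gripper is mounted at the origin on the work surface. World frame = base frame: x ahead of the robot, y to its left, z up, the work surface at z = 0. Lengths are in mm, angles in rad, forces in N, time in s.
With the tool pointing down it reaches from about 350 to 875 mm from the base axis. Payload 4.2 kg.
Tool frame: the origin (TCP) lies at the very end of the fingers, on their centre line; the grasp point (between the pads) lies 19 mm behind it; z points along the fingers, x is the direction in which the jaws open and shut, and the axes are right-handed (so a half turn about z gives the same grasp; the last joint's range is limited). The gripper opens to 87 mm and grips with 3 to 60 N. Pads are 19 mm wide; open, the fingers measure 117 mm over their backs; the gripper's body (75 mm by 190 mm) begins 51 mm behind the grasp point.
Start: joints at [1.566, 0.385, 0.008, 0, -1.194, -0.259], TCP at [162.937, 603.366, 222.55] pointing down, gripper open.
Joint ranges: [-3.14, 3.14], [-1.21, 2.06], [-1.07, 1.41], [-3.16, 2.05], [-2.99, -0.16], [-3.1, 3.1]. Speed limits (rad/s): [2.79, 2.79, 3.14, 3.14, 3.14, 3.14].

### API

Orientations are given as a unit quaternion [w, x, y, z].
In Python, from station import robot gives the robot as it stands. The module is installed in compiled form; this text tells all that it offers.
- The arm moves only by the shell command python3 -m creep 'ROWS' [FORCE]. ROWS is text: rows parted by semicolons, each of 7 numbers parted by spaces: the turn, a rotation vector about the tool's x, y, z in rad, then the shift along the tool's x, y, z in cm, then the opening, from 0 (shut) to 1 (fully open). In form: rx ry rz dx dy dz claw; .... A call has 1 to 20 rows; each row is the pose to reach, as a shift and turn from the pose commanded when the call began, along the tool's axes at that moment; what a row does not reach only later rows make up. A row lasts 1/8 s, in which the tool goes at most 62.5 mm and 10.7 degrees, less where a joint would pass 70% of its speed; a pose out of reach is approached as far as the arm can. A call with a gripper value outside its range is refused whole. The fingers move at their own pace and stop on an object; FORCE is the grip in N (left out, the last holds). Time passes only in rows, so rows that repeat a pose let the fingers close. It gives the time, the measured TCP pose, the force and the opening at its end, in the units of the state.
- robot.get_state(): the state, without advancing time (a new reading comes with each control period).
- robot.read_camera(name): name is "scene" or "top" or "wrist"; returns (picture, depth): 480x640x3 uint8, red, green, blue; 480x640 float32, mm along the optical axis (not along the pixel's ray), 0 where there is no reading.
- robot.get_calibration(name): a dict with "fx", "fy", "cx", "cy" (pixels), "rvec" (rotation vector, rad) and "tvec" (3), from world to camera coordinates, as OpenCV has them. Camera axes: x right, y down, z forward; pixel columns grow to the right and rows downward; lengths in mm; the calibration is good to about 2 mm. A picture is of the moment at which its call begins: read the wrist's pose just before it. get_calibration takes no time and is no camera call; for the wrist camera it gives the pose at the moment of the call.
- robot.job_done(): hands the job in, once; it reports no verdict.
The state is a dict: "time": time; "q": joint angles; "joint_velocities": joint speeds; "effort": joint torques, N m; "ee_pos": TCP position; "orientation": TCP orientation; "ft_force": force on the tool from outside, world axes, zero at the start; "moment": the same for the moment, N m; "grip_width": finger opening in mm.
Only numpy, scipy, OpenCV 4.12 (cv2) and the standard library are available. Lean on these libraries where they do the work, as an engineer would, in place of code of your own. Each camera call takes 0.05 s, during which the arm holds its last target.

## Working session

There is one attempt and no reset: what is moved stays moved. The work goes in short steps, Python scripts to look and compute and a shell command to move; the robot and the scene stay as the last step left them, time stands still between calls to the robot, and variables do not carry over. Pictures are saved under pics/ and viewed, and the job is handed in when it is done.

```bash
mkdir -p pics; ls
cat > h.py <<'E'
import numpy as np, cv2
from scipy.spatial.transform import Rotation as R
from station import robot
def snap(n,f):
    c=robot.get_calibration(n); p,d=robot.read_camera(n)
    cv2.imwrite(f'pics/{f}.png',p[:,:,::-1]); np.savez(f'pics/{f}.npz',p=p,d=d,K=[c['fx'],c['fy'],c['cx'],c['cy']],r=c['rvec'],t=c['tvec'])
def load(f): return np.load(f'pics/{f}.npz')
def world(f,u,v,z=None):
    """z None: use depth; else intersect plane z"""
    s=load(f); fx,fy,cx,cy=s['K']; Rm=R.from_rotvec(np.ravel(s['r'])).as_matrix(); t=np.ravel(s['t'])
    ray=np.array([(u-cx)/fx,(v-cy)/fy,1.]); o=-Rm.T@t; w=Rm.T@ray
    k=s['d'][int(round(v)),int(round(u))] if z is None else (z-o[2])/w[2]
    return o+k*w
def crop(f,x0,y0,x1,y1,k,out):
    im=load(f)['p'][y0:y1,x0:x1,::-1]; cv2.imwrite(f'pics/{out}.png',cv2.resize(im,None,fx=k,fy=k,interpolation=cv2.INTER_CUBIC))
E
python3 - <<'E'
from h import *
for n in('scene','top'): snap(n,n+'0')
s=robot.get_state();print(s['time'],s['ee_pos'],s['orientation'],s['grip_width'])
E
```

```text
pics
0.1 [162.80465374 602.86667129 221.55510514] [-7.68329986e-04 -6.07897879e-01  7.94014584e-01 -6.46871344e-04] 86.96150568200162
```

View pics/scene0.png

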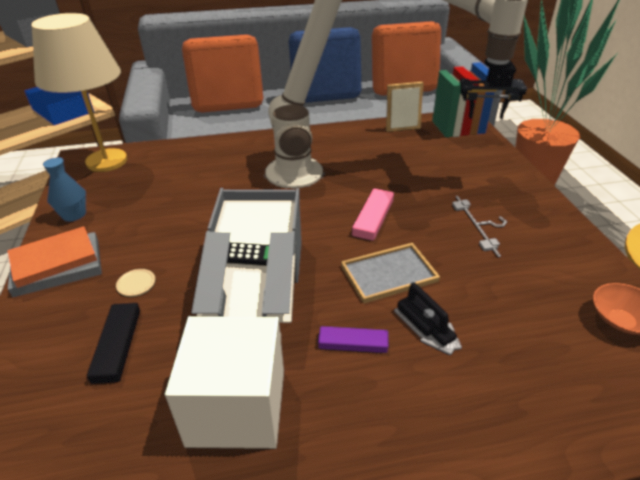

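View pics/top0.png

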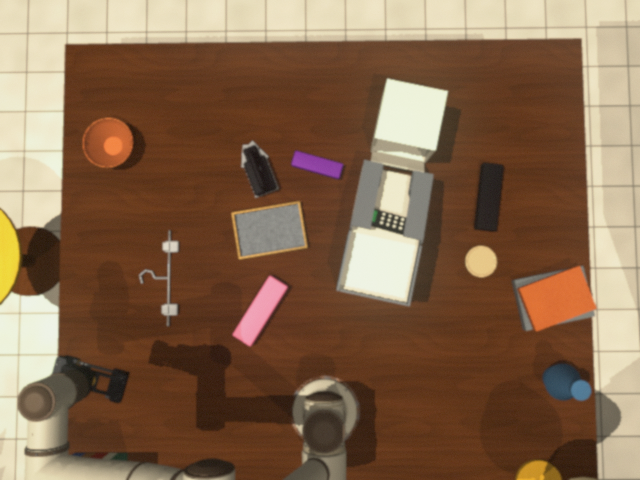

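Scene: the chute is at about (250,250), the tray at (390,270), the iron at (428,318), the hanger at (478,226) and the coaster at (136,282). Remote candidates in the top view are black in the chute (390,220), larger black (490,197), pink (260,311) and purple (317,165). The one in the chute fits, because it is black, the smaller of the two black ones, and jammed under the lips. I'll confirm it in a crop.

Run:
```python
from h import *
crop('top0',220,70,460,310,3,'c1')
crop('scene0',180,170,320,340,4,'c2')
```

```text
(no output)
```

View pics/c1.png

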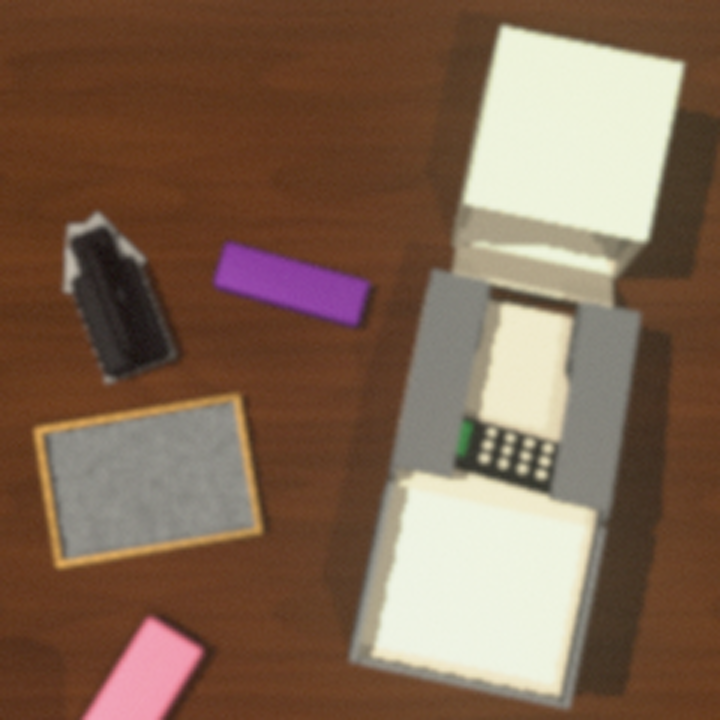

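View pics/c2.png

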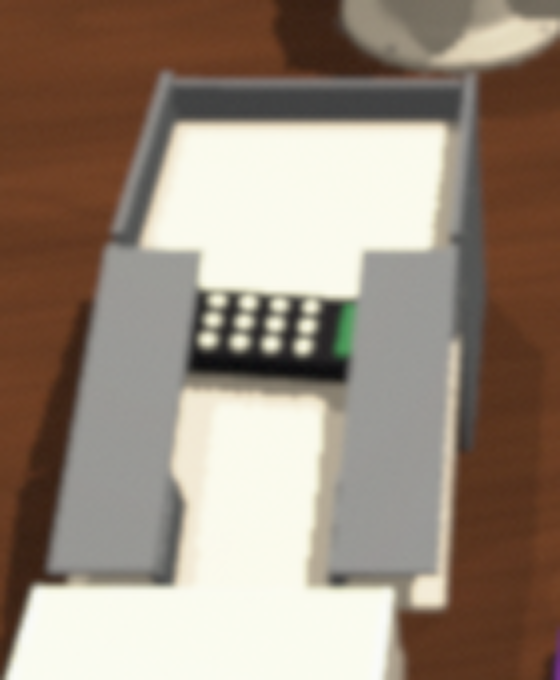

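Run:
```python
from h import *
P=lambda a,b,z=None: world('top0',220+a/3,70+b/3,z)
np.set_printoptions(precision=1,suppress=True)
print('endwall corners',P(352,661,182)[:2],P(570,706,182)[:2])
print('lip far',P(432,270,128)[:2],P(640,313,128)[:2])
print('lip near right', P(608,515,186)[:2],P(608,515))
print('cube',P(500,25,180)[:2],P(684,62,180)[:2])
t=[P(*c,18)[:2] for c in((35,427),(240,395),(262,533),(58,567))];print('tray',t,np.mean(t,0))
print('landing depth',P(480,580),P(520,540),P(450,620))
print('remote pts', [P(*c) for c in((500,440),(470,440),(530,470))])
# pixel -> landing floor corners
print('landing floor near', P(375,655,150)[:2],P(560,695,150)[:2])
```

```text
endwall corners [384.6 -40.2] [ 340.5 -246.7]
lip far [ 771.8 -124.3] [ 726.4 -330.9]
lip near right [ 521.6 -285.5] [ 532.3 -316.     4. ]
cube [1002.2 -190.4] [ 963.3 -368.8]
tray [array([630.3, 292.6]), array([662.6,  74.4]), array([515.5,  51.9]), array([481.3, 267.8])] [572.4 171.7]
landing depth [ 461.4 -166.1  147.3] [ 499.9 -205.1  152.4] [ 422.7 -136.4  147.4]
remote pts [array([ 597.6, -186.8,  155.1]), array([ 597.7, -157.5,  156.7]), array([ 567.5, -214.9,  160.7])]
landing floor near [389.4 -62.9] [ 349.4 -241.7]
```

```bash
cat >> h.py <<'E'
YAW=-0.214; C0=np.array([533.,-180.6,0])
def chute(yaw=None,c0=None):
    return R.from_euler('z',YAW if yaw is None else yaw).as_matrix(), (C0 if c0 is None else c0)
def bed():
    Rc,c=chute(); return Rc@R.from_euler('y',0.28).as_matrix(), c+np.array([0,0,150.])
def onplane(f,u,v,Rm,o,h):
    s=load(f); fx,fy,cx,cy=s['K']; Rw=R.from_rotvec(np.ravel(s['r'])).as_matrix(); t=np.ravel(s['t'])
    w=Rm.T@(Rw.T@np.array([(u-cx)/fx,(v-cy)/fy,1.])); q=Rm.T@(-Rw.T@t-o)
    return q+w*(h-q[2])/w[2]
def row(pos,Rt,st=None):
    """row from the measured pose to target pos(mm), Rt matrix"""
    st=st or robot.get_state(); w,x,y,z=st['orientation']; Rn=R.from_quat([x,y,z,w]).as_matrix()
    rv=R.from_matrix(Rn.T@Rt).as_rotvec(); d=Rn.T@(np.asarray(pos)-st['ee_pos'])/10
    return np.round(rv,3),np.round(d,2)
E
python3 - <<'E'
from h import *
np.set_printoptions(precision=1,suppress=True)
B,o=bed()
for n,f,off,k,pts in(('top','top0',(220,70),3,((455,465),(550,490),(463,418),(562,440))),('scene','scene0',(180,170),4,((197,290),(356,302),(188,365),(350,375)))):
    for p in pts: print(n,p,onplane(f,off[0]+p[0]/k,off[1]+p[1]/k,B,o,25))
Rc,c=chute()
# tool: x = -chute x-ish, z down
Rd=np.column_stack([-Rc[:,0],Rc[:,1],[0,0,-1]])
print(np.linalg.det(Rd)); print(row(c+Rc@[0,0,400],Rd))
# leg1: up first
E
```

```text
top (455, 465) [24.3 46.4 25. ]
top (550, 490) [ 18.9 -48.1  25. ]
top (463, 418) [74.5 47.2 25. ]
top (562, 440) [ 72.9 -51.7  25. ]
scene (197, 290) [ 26.5 -51.7  25. ]
scene (356, 302) [35.1 44.9 25. ]
scene (188, 365) [ 79.7 -50.8  25. ]
scene (350, 375) [86.5 45.1 25. ]
1.0
(array([-0. , -0. ,  1.5]), array([ 66. , -56.2, -17.7]))
```

```bash
python3 -m creep '0 0 0 0 0 -8 1; 0 0 0.2 12 -10 -12 1; 0 0 0.4 20 -17 -15 1; 0 0 1.5 66 -56.2 -17.7 1; 0 0 1.5 66 -56.2 -17.7 1; 0 0 1.5 66 -56.2 -17.7 1; 0 0 1.5 66 -56.2 -17.7 1; 0 0 1.5 66 -56.2 -17.7 1; 0 0 1.5 66 -56.2 -17.7 1; 0 0 1.5 66 -56.2 -17.7 1; 0 0 1.5 66 -56.2 -17.7 1; 0 0 1.5 66 -56.2 -17.7 1; 0 0 1.5 66 -56.2 -17.7 1; 0 0 1.5 66 -56.2 -17.7 1; 0 0 1.5 66 -56.2 -17.7 1; 0 0 1.5 66 -56.2 -17.7 1; 0 0 1.5 66 -56.2 -17.7 1; 0 0 1.5 66 -56.2 -17.7 1; 0 0 1.5 66 -56.2 -17.7 1'
python3 - <<'E'
from h import *
snap('wrist','w1'); s=robot.get_state(); print(s['time'],s['ee_pos'],s['q'],s['ft_force'])
E
```

```text
time: 2.48
ee_pos: [533.0, -179.1, 400.2]
orientation: [0.001, 0.095, 0.995, 0.0]
ft_force: [0.1, 0.6, -0.2]
grip_width: 87.3
2.525 [ 533.11627981 -179.26282574  400.19158032] [-3.63265224e-02  2.08994542e-01  1.93476420e-01 -5.69201681e-05
 -1.55422548e+00 -1.54863685e-01] [ 0.22251839 -0.27701351  0.27849892]
```

View pics/w1.png

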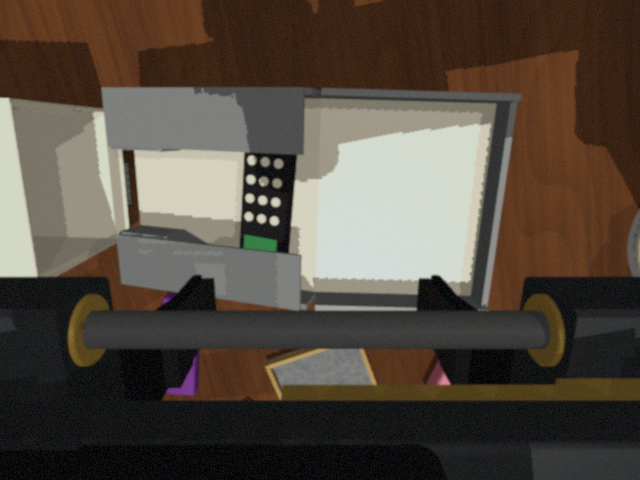

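The wrist view shows the remote at (268,200) between the lips, with the green mark at (260,243) and the landing at right (315-490, 100-300).

Run:
```python
from h import *
np.set_printoptions(precision=1,suppress=True)
crop('w1',90,70,540,320,1.75,'c3')
B,o=bed(); f='w1'
for p in((296,154),(289,249),(243,154),(239,247)): print('rem',p,onplane(f,*p,B,o,25))
for p in((303,153),(300,252),(303,89),(299,307),(104,88),(119,285),(135,150),(120,232)): print('lip top',p,onplane(f,*p,B,o,40))
Rc,c=chute()
for p in((520,96),(487,305)): print('end',p,onplane(f,*p,Rc,c,183))
for p in((472,110),(473,295),(495,105)): print('floor',p,onplane(f,*p,Rc,c,150))
```

```text
rem (296, 154) [ 13.1 -46.7  25. ]
rem (289, 249) [19.6 48.2 25. ]
rem (243, 154) [ 68.4 -44.7  25. ]
rem (239, 247) [75.4 51.8 25. ]
lip top (303, 153) [  1.3 -48.7  40. ]
lip top (300, 252) [ 2.9 45.4 40. ]
lip top (303, 89) [   2.1 -103.4   40. ]
lip top (299, 307) [  3.2 103.2  40. ]
lip top (104, 88) [ 213.1 -105.3   40. ]
lip top (119, 285) [221.  107.9  40. ]
lip top (135, 150) [182.6 -45.2  40. ]
lip top (120, 232) [211.9  44.3  40. ]
end (520, 96) [-179.7 -102.5  183. ]
end (487, 305) [-176.8   98.7  183. ]
floor (472, 110) [-150.6  -91.5  150. ]
floor (473, 295) [-175.3  101.6  150. ]
floor (495, 105) [-172.4  -96.7  150. ]
```

View pics/c3.png

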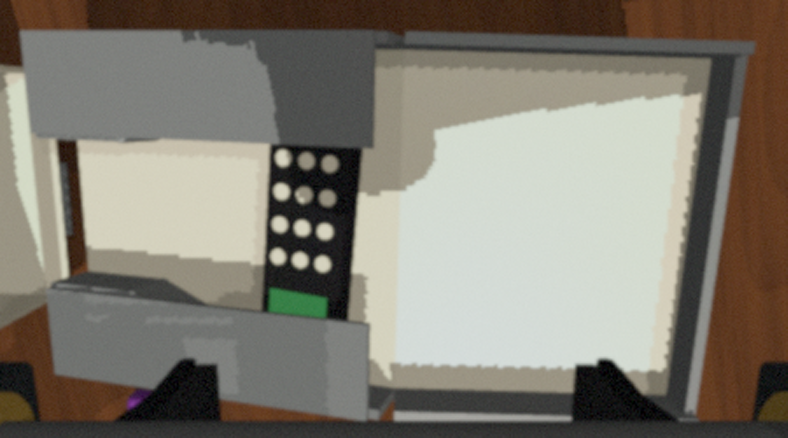

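```bash
sed -i 's/C0=np.array(\[533.,-180.6,0\])/C0=np.array([531.,-180.2,0])/' h.py
cat >> h.py <<'E'
def bedpose(p,phi):
    B,o=bed(); M=B@R.from_euler('z',phi).as_matrix()
    return o+B@np.asarray(p,float), np.column_stack([-M[:,0],M[:,1],-M[:,2]])
def chutepose(p,phi):
    Rc,c=chute(); M=Rc@R.from_euler('z',phi).as_matrix()
    return c+Rc@np.asarray(p,float), np.column_stack([-M[:,0],M[:,1],-M[:,2]])
E
python3 - <<'E'
from h import *
print(row(*bedpose([48,0,70],-.065)))
E
```

```text
(array([0.006, 0.281, 0.087]), array([-6.34, -0.29, 19.62]))
```

```bash
python3 -m creep '0.006 0.281 0.087 -6.34 -0.29 12 1; 0.006 0.281 0.087 -6.34 -0.29 17 1; 0.006 0.281 0.087 -6.34 -0.29 19.62 1; 0.006 0.281 0.087 -6.34 -0.29 19.62 1; 0.006 0.281 0.087 -6.34 -0.29 19.62 1; 0.006 0.281 0.087 -6.34 -0.29 19.62 1;0.006 0.281 0.087 -6.34 -0.29 19.62 1'
python3 - <<'E'
from h import *
snap('scene','s2');snap('wrist','w2')
crop('s2',160,120,340,330,2.8,'c4')
print(row(*bedpose([48,0,70],-.065)));print(row(*bedpose([48,0,5],-.065)))
E
```

```text
time: 3.4
ee_pos: [595.8, -195.4, 206.8]
orientation: [-0.137, 0.138, 0.981, 0.01]
ft_force: [0.7, -0.4, -0.3]
grip_width: 86.7
(array([ 0.001,  0.003, -0.001]), array([0.03, 0.11, 0.17]))
(array([ 0.001,  0.003, -0.001]), array([0.05, 0.11, 6.67]))
```

View pics/c4.png

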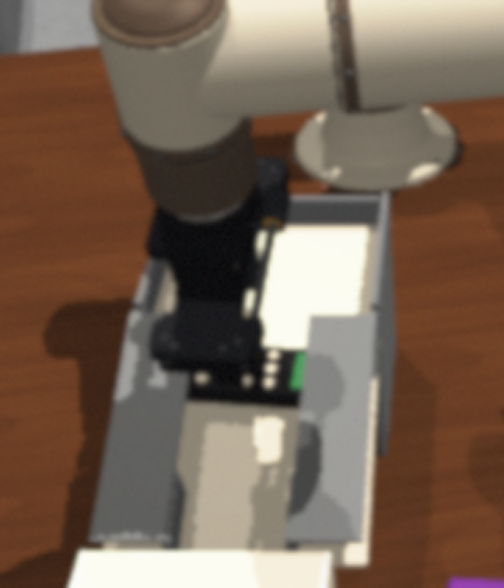

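View pics/w2.png

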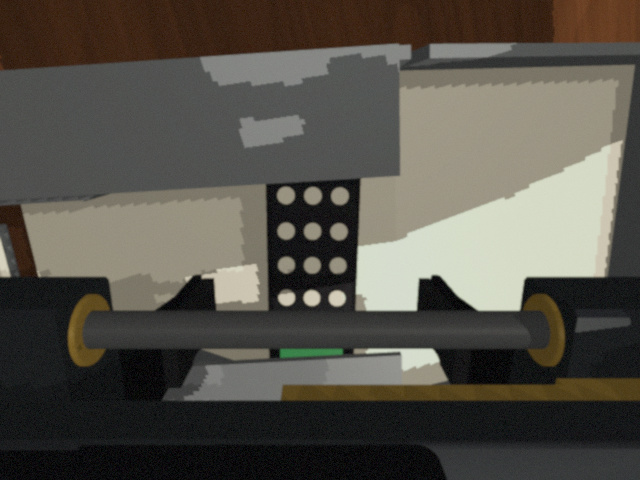

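Run:
```python
from h import *
np.set_printoptions(precision=1,suppress=True)
B,o=bed(); Rc,c=chute()
for p in((120,240),(180,230),(312,215),(312,250)): print(B.T@(world('w2',*p)-o))
for p in((450,200),(560,150)): print(Rc.T@(world('w2',*p)-c))
for p in((269,185),(270,350),(359,185),(355,350),(400,175)): print(onplane('w2',*p,B,o,25))
```

```text
[165.1 -15.    0.6]
[127.9 -18.9   1.1]
[ 48.1 -27.8  25.3]
[49.4 -8.6 25.7]
[-36.8 -24.5 150.8]
[-116.9  -48.3  150.8]
[ 69.3 -45.   25. ]
[77.9 50.3 25. ]
[ 22.7 -41.9  25. ]
[28.7 53.5 25. ]
[  1.4 -45.7  25. ]
```

```bash
python3 -m creep '0 0 0 0 0.1 3 1; 0 0 0 0 0.1 5 1; 0 0 0 0 0.1 6 1; 0 0 0 0 0.1 6.6 1; 0 0 0 0 0.1 6.6 1; 0 0 0 0 0.1 6.6 0.6; 0 0 0 0 0.1 6.6 0.4; 0 0 0 0 0.1 6.6 0.4; 0 0 0 0 0.1 6.6 0.4; 0 0 0 0 0.1 6.6 0.4; 0 0 0 0 0.1 6.6 0.4;0 0 0 0 0.1 6.6 0.4' 15
python3 - <<'E'
from h import *
B,o=bed(); s=robot.get_state(); print(B.T@(s['ee_pos']-o),s['grip_width'],s['ft_force'])
E
```

```text
time: 5.0
ee_pos: [577.7, -190.5, 139.9]
orientation: [-0.139, 0.138, 0.98, 0.011]
ft_force: [1.0, 0.4, -0.1]
grip_width: 49.9
[48.74822107 -0.14994662  3.55605198] 49.92360524569832 [ 1.025558    0.41300237 -0.12353817]
```

```bash
python3 -m creep '0 0 0 0 0 -0.2 0.4; 0 0 0 1 -0.07 -0.3 0.4; 0 0 0 2.5 -0.16 -0.3 0.4; 0 0 0 4 -0.26 -0.3 0.4; 0 0 0 5.5 -0.36 -0.3 0.4; 0 0 0 7 -0.46 -0.3 0.4; 0 0 0 8.5 -0.55 -0.3 0.4; 0 0 0 10.2 -0.66 -0.3 0.4; 0 0 0 10.8 -0.7 -0.3 0.4; 0 0 0 10.8 -0.7 -0.3 0.4' 25
python3 - <<'E'
from h import *
B,o=bed(); s=robot.get_state(); print(B.T@(s['ee_pos']-o),s['grip_width'],s['ft_force']); snap('scene','s3');snap('wrist','w3');crop('s3',160,120,340,330,2.8,'c5')
Rc,c=chute(); print(Rc.T@(s['ee_pos']-c))
print(row(*chutepose([-65,-1,156],-.065)));print(row(*chutepose([-80,-1,156],0)))
E
```

```text
time: 6.25
ee_pos: [476.6, -168.4, 173.2]
orientation: [-0.139, 0.138, 0.98, 0.01]
ft_force: [0.1, 0.6, -1.0]
grip_width: 50.1
[-5.98725360e+01  1.78554495e-02  6.88963835e+00] 50.13587175371779 [ 0.13303859  0.64099888 -0.96387539]
[-5.56368359e+01  1.78554495e-02  1.73167438e+02]
(array([-0.018, -0.28 , -0.002]), array([ 0.47, -0.14,  1.88]))
(array([-0.009, -0.281, -0.066]), array([ 1.91, -0.23,  2.29]))
```

View pics/c5.png

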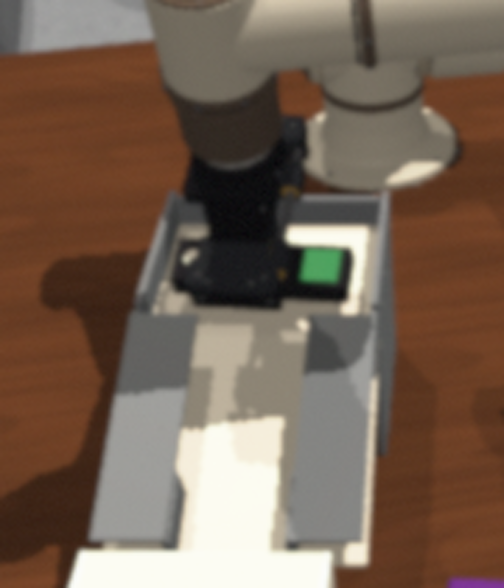

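View pics/w3.png

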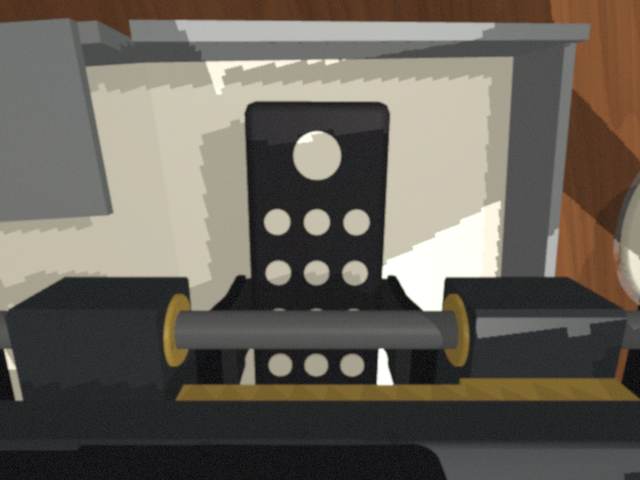

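```bash
python3 -m creep '-0.005 -0.14 -0.03 1.2 -0.1 0 0.4; -0.009 -0.281 -0.066 1.8 -0.2 0.5 0.4; -0.009 -0.281 -0.066 1.91 -0.23 1.2 0.4; -0.009 -0.281 -0.066 1.91 -0.23 1.8 0.4; -0.009 -0.281 -0.066 1.95 -0.23 2.2 0.4; -0.009 -0.281 -0.066 1.95 -0.23 2.3 0.4; -0.009 -0.281 -0.066 1.95 -0.23 2.3 0.4; -0.009 -0.281 -0.066 1.95 -0.23 2.3 0.4'
python3 - <<'E'
from h import *
Rc,c=chute();s=robot.get_state(); print(Rc.T@(s['ee_pos']-c),s['grip_width'],s['ft_force'],row(*chutepose([-80,-1,154],0)))
E
```

```text
time: 7.35
ee_pos: [452.2, -164.1, 156.2]
orientation: [0.0, 0.107, 0.994, -0.0]
ft_force: [-0.3, -0.5, -1.5]
grip_width: 49.4
[-80.4299094   -0.96678166 156.19382224] 49.35549361808116 [-0.25103584 -0.46238976 -1.46356637] (array([-0.,  0., -0.]), array([-0.04, -0.  ,  0.22]))
```

```bash
python3 -m creep '0 0 0 0 0 0.2 0.57; 0 0 0 0 0 0.2 0.8; 0 0 0 0 0 0.2 0.8; 0 0 0 0 0 0.2 0.8; 0 0 0 0 0 0.2 0.8; 0 0 0 0 0 0.2 0.8'
python3 - <<'E'
from h import *
np.set_printoptions(precision=1,suppress=True)
Rc,c=chute();s=robot.get_state(); print(Rc.T@(s['ee_pos']-c),s['grip_width'],s['ft_force']); snap('wrist','w4'); snap('top','t4'); crop('t4',320,130,440,310,3.3,'c6')
E
```

```text
time: 8.1
ee_pos: [451.9, -164.0, 154.2]
orientation: [0.0, 0.107, 0.994, -0.0]
ft_force: [0.3, 0.0, 0.6]
grip_width: 69.3
[-80.7  -1.  154.2] 69.31536202056574 [0.3 0.  0.6]
```

View pics/w4.png

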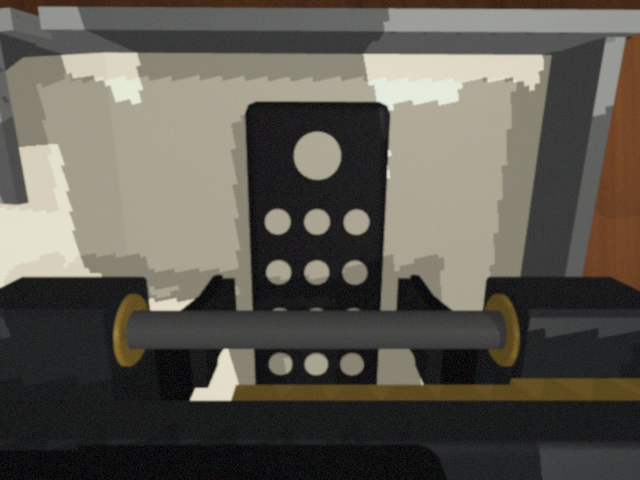

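View pics/c6.png

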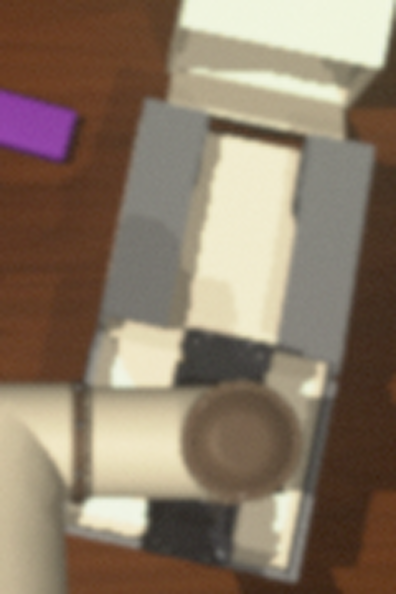

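Run:
```python
from h import *
np.set_printoptions(precision=1,suppress=True)
Rc,c=chute()
for p in((250,105),(386,105),(254,270),(382,270)): print(onplane('w4',*p,Rc,c,175))
# tray: placing pose
e=np.array([662.6-630.3,74.4-292.6]); e2=np.array([515.5-481.3,51.9-267.8]); print('tray +y dirs',np.arctan2(-e[1],-e[0]),np.arctan2(-e2[1],-e2[0]))
```

```text
[-59.1 -78.7 175. ]
[-104.6  -78.7  175. ]
[-58.1 -20.5 175. ]
[-105.6  -20.5  175. ]
tray +y dirs 1.717758414702177 1.7278976448370091
```

```bash
cat >> h.py <<'E'
T0=np.array([572.4,171.7,0]); TY=0.152
def traypose(p,phi=0):
    M=R.from_euler('z',TY).as_matrix(); N=R.from_euler('z',TY+phi).as_matrix()
    return T0+M@np.asarray(p,float), np.column_stack([-N[:,0],N[:,1],-N[:,2]])
E
python3 - <<'E'
from h import *
np.set_printoptions(precision=1,suppress=True)
M=R.from_euler('z',TY).as_matrix()
pts=np.array([M.T@(world('top0',u,v)-T0) for u in range(235,285) for v in range(135,205)])
q=pts[pts[:,2]>12]; print(len(q))
for z in(12,45,65,80): k=pts[pts[:,2]>z]; print(z,len(k),len(k) and (k.min(0),k.max(0)))
print(np.median([M.T@(world('top0',u,v)-T0) for u in range(255,290,4) for v in range(218,245,4)],0))
print('lift',row(*chutepose([-80,0,270],0)))
E
```

```text
1098
12 1098 (array([-171.2, -170.1,   12.1]), array([ 303.6,   74.4, 1756.4]))
45 318 (array([-171.2, -170.1,   45.1]), array([ 247.8,   41.5, 1756.4]))
65 274 (array([-171.2, -170.1,   65.2]), array([ 247.8,   28.1, 1756.4]))
80 225 (array([-171.2, -170.1,   80. ]), array([ 246.6,   24.4, 1756.4]))
[ 0.6 -3.6  7.9]
lift (array([ 0.,  0., -0.]), array([ -0.1,   0.1, -11.6]))
```

```bash
python3 - <<'E'
from h import *
np.set_printoptions(precision=1,suppress=True)
M=R.from_euler('z',TY).as_matrix()
pts=np.array([M.T@(world('top0',u,v)-T0) for u in range(235,285) for v in range(135,205)])
for a,b in((12,45),(45,110),(70,110)): k=pts[(pts[:,2]>a)&(pts[:,2]<b)]; print(a,len(k),np.percentile(k,[2,10,90,98],axis=0))
E
python3 -m creep '0 0 0 0 0 0 0.4; 0 0 0 0 0 0 0.4; 0 0 0 0 0 0 0.4; 0 0 0 0 0 0 0.4; 0 0 0 0 0 -1 0.4; 0 0 0 0 0 -3 0.4; 0 0 0 0 0 -7 0.4; 0 0 0 0 0 -12 0.4; 0 0 0 0 0 -13 0.4; 0 0 0 0 0 -13 0.4' 30
python3 - <<'E'
from h import *
s=robot.get_state(); print(s['grip_width'],s['ft_force']); print(row(*traypose([-20,0,250])));print(row(*traypose([-20,0,50])))
snap('wrist','w5')
E
```

```text
12 780 [[116.8 -40.6  13.2]
 [127.3 -29.1  23.2]
 [258.4  37.2  41.8]
 [274.1  46.2  43.9]]
45 302 [[125.2 -22.2  45.5]
 [133.  -11.3  48.2]
 [231.3  19.9  91.2]
 [244.5  28.6  93.7]]
70 252 [[127.7 -12.3  74.9]
 [137.3  -7.5  78.5]
 [233.   18.1  91.6]
 [244.8  23.3  94. ]]
time: 9.45
ee_pos: [451.7, -163.8, 284.6]
orientation: [0.001, 0.107, 0.994, 0.0]
ft_force: [0.4, -0.0, -2.4]
grip_width: 49.4
49.40307460413199 [ 0.36449202 -0.04308798 -2.35066834]
(array([ 0.001,  0.001, -0.366]), array([-2.78, 34.63,  3.49]))
(array([ 0.001,  0.001, -0.366]), array([-2.76, 34.61, 23.49]))
```

View pics/w5.png

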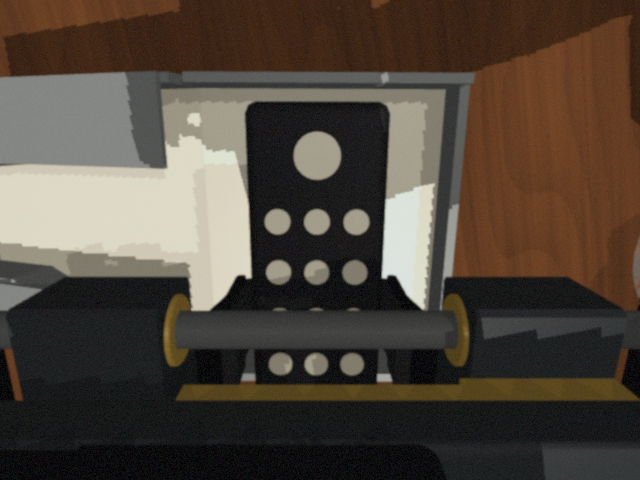

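```bash
python3 -m creep '0 0 -0.06 -0.5 5 0 0.4; 0 0 -0.12 -0.9 10 0 0.4; 0 0 -0.18 -1.4 15 0 0.4; 0 0 -0.24 -1.8 20 0 0.4; 0 0 -0.3 -2.2 25 1 0.4; 0 0 -0.34 -2.6 30 2 0.4; 0 0 -0.366 -2.78 33.5 3.5 0.4; 0 0 -0.366 -2.78 34.6 3.5 0.4; 0 0 -0.366 -2.78 34.6 6 0.4; 0 0 -0.366 -2.78 34.6 10 0.4; 0 0 -0.366 -2.78 34.6 13.5 0.4; 0 0 -0.366 -2.78 34.6 13.5 0.4'
python3 - <<'E'
from h import *
s=robot.get_state(); print(s['grip_width'],s['ft_force']); print(row(*traypose([-20,0,50])));print(row(*traypose([-20,0,12])))
snap('wrist','w6');snap('scene','s6');crop('s6',300,150,500,370,2.6,'c7')
E
```

```text
time: 11.0
ee_pos: [550.2, 166.3, 146.0]
orientation: [-0.004, -0.075, 0.997, -0.002]
ft_force: [0.8, 0.2, -0.6]
grip_width: 49.7
49.677502699731356 [ 0.7942485   0.19634247 -0.59930397]
(array([-0.003, -0.008, -0.002]), array([-0.35,  0.23,  9.6 ]))
(array([-0.003, -0.008, -0.002]), array([-0.38,  0.24, 13.4 ]))
```

View pics/w6.png

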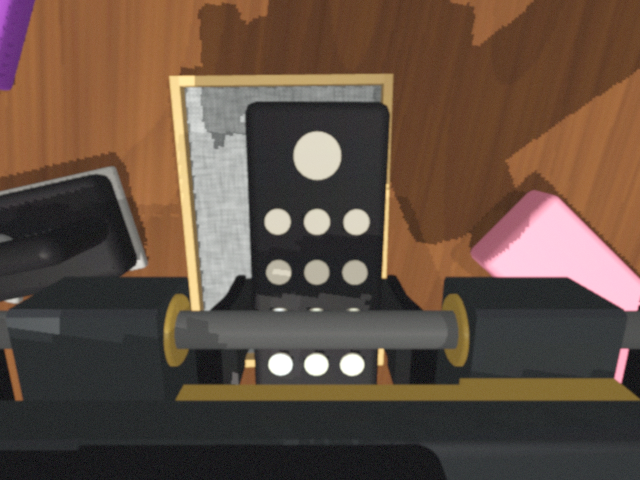

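View pics/c7.png

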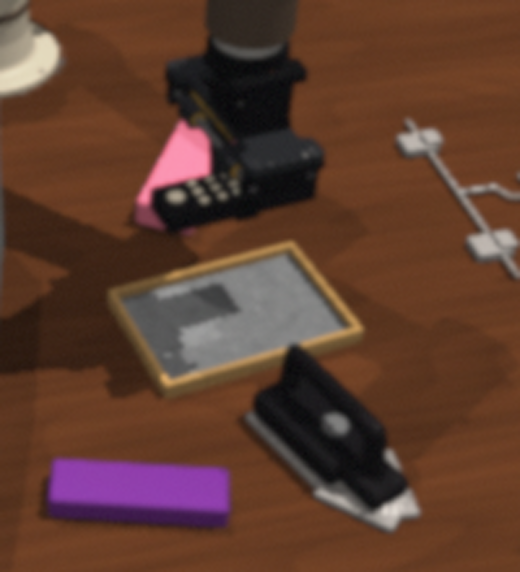

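```bash
python3 - <<'E'
from h import *
np.set_printoptions(precision=1,suppress=True)
M=R.from_euler('z',TY).as_matrix()
for p in((172,79),(393,76)): print(onplane('w6',*p,M,T0,18))
M=R.from_euler('z',TY).as_matrix(); print(M.T@(robot.get_state()['ee_pos']-T0))
E
python3 -m creep '-0.003 -0.008 -0.002 -0.2 0.24 3 0.4; -0.003 -0.008 -0.002 -0.2 0.24 6 0.4; -0.003 -0.008 -0.002 -0.2 0.24 9 0.4; -0.003 -0.008 -0.002 -0.2 0.24 9.6 0.4;-0.003 -0.008 -0.002 -0.2 0.24 9.6 0.4;-0.003 -0.008 -0.002 -0.2 0.24 9.6 0.4'
python3 - <<'E'
from h import *
s=robot.get_state(); print(s['grip_width'],s['ft_force']); print(row(*traypose([-20,0,11])));M=R.from_euler('z',TY).as_matrix(); print(M.T@(s['ee_pos']-T0))
E
```

```text
[  72.6 -105.9   18. ]
[ -76.2 -107.7   18. ]
[-19.6  -0.9 150.1]
time: 11.85
ee_pos: [555.5, 171.5, 55.1]
orientation: [0.006, -0.077, 0.997, 0.003]
ft_force: [-0.4, -0.7, -0.6]
grip_width: 49.7
49.71854657977834 [-0.44310028 -0.6666682  -0.6336451 ]
(array([0.004, 0.012, 0.002]), array([ 0.38, -0.26,  4.41]))
[-16.75814955   2.39945608  55.10680292]
```

```bash
python3 -m creep '0.004 0.012 0.002 0.2 -0.15 1 0.4; 0.004 0.012 0.002 0.2 -0.15 2.2 0.4; 0.004 0.012 0.002 0.2 -0.15 3.4 0.4; 0.004 0.012 0.002 0.2 -0.15 4.1 0.4; 0.004 0.012 0.002 0.2 -0.15 4.3 0.4; 0.004 0.012 0.002 0.2 -0.15 4.3 0.4; 0.004 0.012 0.002 0.2 -0.15 4.3 0.4'
python3 - <<'E'
from h import *
s=robot.get_state(); print(s['grip_width'],s['ft_force']); print(row(*traypose([-20,0,10])))
E
```

```text
time: 12.72
ee_pos: [553.0, 169.4, 10.2]
orientation: [-0.002, -0.076, 0.997, -0.001]
ft_force: [1.0, 0.3, -1.0]
grip_width: 49.9
49.85484006593487 [ 1.00181949  0.29166001 -1.00710809]
(array([-0.001, -0.003, -0.   ]), array([ 0.05, -0.07,  0.02]))
```

```bash
python3 -m creep '0 0 0 0 0 0.05 0.4; 0 0 0 0 0 0.1 0.4; 0 0 0 0 0 0.1 0.4; 0 0 0 0 0 0.1 0.4'; python3 -m creep '0 0 0 0 0 0 0.62; 0 0 0 0 0 0 0.7; 0 0 0 0 0 0 0.78; 0 0 0 0 0 0 0.78; 0 0 0 0 0 0 0.78'
python3 - <<'E'
from h import *
snap('wrist','w7'); print(robot.get_state()['ft_force'])
E
```

```text
time: 13.22
ee_pos: [553.0, 169.4, 10.1]
orientation: [-0.001, -0.076, 0.997, -0.001]
ft_force: [-2.2, -0.5, 5.7]
grip_width: 49.8
time: 13.85
ee_pos: [552.8, 169.3, 9.0]
orientation: [-0.002, -0.076, 0.997, -0.001]
ft_force: [0.1, 0.1, -0.5]
grip_width: 67.8
[0.47167623 0.48555945 0.71015573]
```

View pics/w7.png

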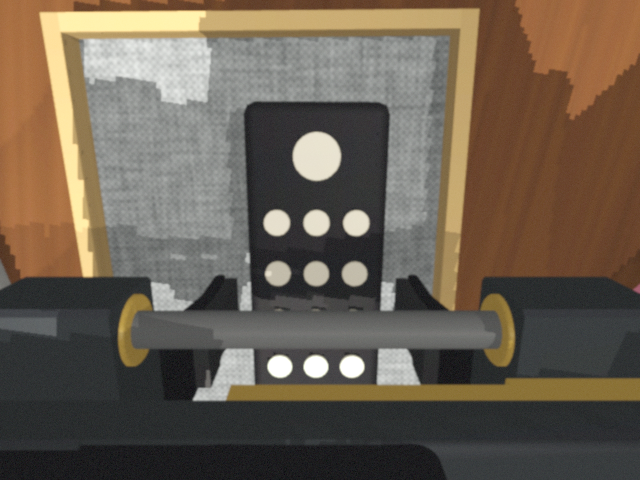

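The remote was in contact with the tray floor (5.7 N) and is now released, inside the tray. I'll withdraw straight up and check.

```bash
python3 -m creep '0 0 0 0 0 -1 0.78; 0 0 0 0 0 -3 0.78; 0 0 0 0 0 -7 0.78; 0 0 0 0 0 -12 0.78; 0 0 0 0 0 -18 0.78; 0 0 0 4 -4 -22 0.78; 0 0 0 8 -8 -22 0.78; 0 0 0 12 -8 -22 0.78; 0 0 0 12 -8 -22 0.78; 0 0 0 12 -8 -22 0.78;0 0 0 12 -8 -22 0.78'
python3 - <<'E'
from h import *
np.set_printoptions(precision=1,suppress=True)
snap('wrist','w8');snap('scene','s8');snap('top','t8');crop('s8',300,150,500,370,2.6,'c8')
s=robot.get_state();print(s['ft_force'],np.abs(s['joint_velocities']).max())
E
```

```text
time: 15.28
ee_pos: [447.9, 72.9, 229.7]
orientation: [-0.002, -0.076, 0.997, -0.001]
ft_force: [1.1, 1.2, -0.0]
grip_width: 68.1
[-0.6  0.5  0.1] 0.005973805122549454
```

View pics/c8.png

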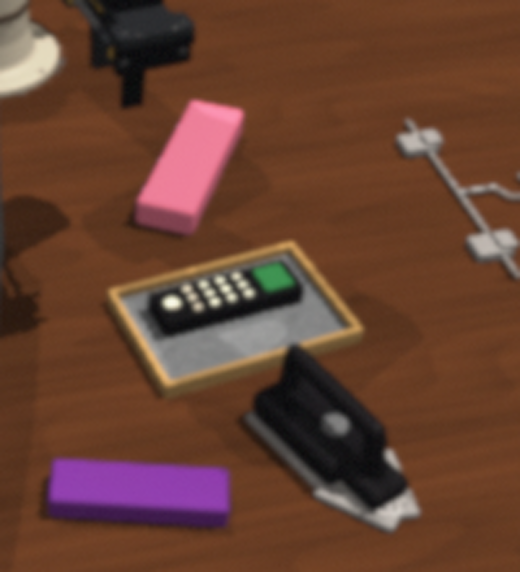

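View pics/t8.png

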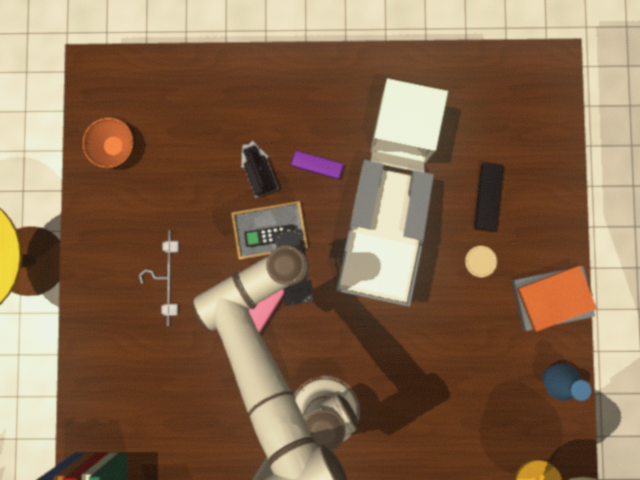

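View pics/w8.png

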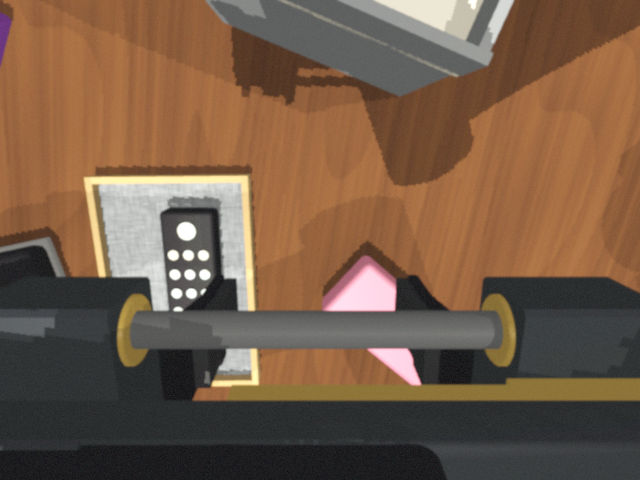

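The scene view shows the remote flat in the tray, buttons up, at crop (225,290). The iron, hanger and coaster are at the same top-view pixels as before.

Run:
```python
from h import *
np.set_printoptions(precision=1,suppress=True)
M=R.from_euler('z',TY).as_matrix()
for p in((170,222),(212,222),(190,243),(190,285)): print(M.T@(world('w8',*p)-T0))
for n,(u,v) in dict(end1=(158,312),end2=(292,283)).items(): print(n,M.T@(world('s8',300+u/2.6,150+v/2.6,31)-T0))
robot.job_done()
```

```text
[ -6.  -68.4  31.9]
[-43.8 -68.   30. ]
[-22.4 -48.3  31.1]
[-19.   -6.7  30.7]
end1 [-10.3 -82.1  31. ]
end2 [-1.1 66.4 31. ]
the job is handed in; nothing more can be done
```

The remote is lying flat in the wooden tray, buttons up and let go, and the job is handed in at about 15.5 s. No verdict came back.

**What I did:** I gripped the remote across its width through the slot and slid it up the bed under the lips. I levelled it and set it down released on the landing, at chute x about -80 mm, for roughly half a second. Then I gripped it again, lifted it over to the tray and lowered it until it touched the floor (5.7 N reading). I opened the fingers there and withdrew straight up.

**Last checks:**
- **Remote:** its top is 30–32 mm above the shelf at all four points checked, so it is level with its underside about 6 mm up, on the tray floor. Its centre is about 20 mm from the tray's centre.
- **Iron, coaster and hanger:** they look unmoved, at the same top-view pixels as at the start.
- **Arm:** it is still and clear of everything.

**Checks that disagreed:** a rough reading of the remote's ends in the scene camera put its centre about 15 mm from the readings above, still well inside the 60 mm limit. On the way to the tray I also corrected once from a pose measured before the arm had settled. That put the tool about 3 mm off, and I fixed it before setting the remote down.

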